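# Close an evidence jar with a threaded lid, by feel

### The job

Close the evidence jar clamped in the bench holder with its blue lid: set the lid level on the neck, turn it gently backward (anticlockwise seen from above) until you feel it drop into the start of the thread, then screw it forward (clockwise) fully home against its stop, and let go. Never force the lid against the jar in any direction (well under 50 N), and leave everything else on the bench where it is.

Things in the scene. Friction and masses are not known exactly. Their poses are not given: they have to be found in the camera images.
- lid_grip (a point): Blue lid, mouth down on the bench at the start: skirt 63 mm across, 24 mm tall, and on it an upright round fluted grip 42 mm across, 26 mm tall (50 mm in all; 80 to 130 g). This point: on the axis, half-way up the round grip, 37 mm above the lid's lower edge, 13 mm below its top. z up along the axis.
- lid: The same lid; origin at the centre of its lower edge, z up. Inside the skirt (inner diameter 56.8 mm) three lugs 120 degrees apart, each 10 degrees wide, 3 mm tall, lower faces 2 mm above the lid's lower edge, reaching in to diameter 47.2 mm. Where they lie about the axis is not told: find the thread by feel.
- holder: Aluminium base 110 x 110 x 12 mm with three black jaws up to 57 mm, fixed to the bench, and the clear open jar clamped in it (66 mm across, shoulder 75 mm above the bench; cannot be lifted or turned). Origin: centre of the base's underside, on the jar's axis, z up. The lid pressed or wrenched on the jar with over 50 N in all breaks the thread.
- mouth (a point): Centre of the jar's rim, 97 mm above the bench. The neck is 45 mm across, tapered over its top 4 mm to 39 mm. Round it, out to diameter 53.6 mm, runs a blue three-start thread; how the jar (and so the thread) is turned in the holder differs each time and is not measured. The axes of this point are the holder's, not the thread's.
- thread_top (a point): On the jar's axis, 5 mm below the rim: height of the thread's three level upper faces, each 95 degrees long, where the lid's lugs first rest (lid_grip then 35 mm above this point). Each ends anticlockwise (from above) in a gap, clockwise in a tooth 6 degrees wide, 3 mm high, that blocks forward turning (lugs set down on teeth stand 3 mm higher).
- gap_floor (a point): On the axis, 7.4 mm below thread_top: floor of the three gaps (each 19 degrees wide) where a lug turned backward (0 to 115 degrees are needed) drops in: the drop to feel, lid_grip then 35 mm above this point. Beyond the gap is a hard wall: turning further backward only forces the lid.
- home (a point): On the axis, where lid_grip is when the lid is fully home: 4.5 mm lower than just after the drop. From the gap the channel leads forward (clockwise) and down, 75 degrees in all, to a hard stop; about the last 5 degrees are level. The lid must be let down or lightly pushed as it turns; it does not spring back.
- spare_lid: orange lid of the same outer shape as the blue one, for another jar; origin at the centre of its underside; leave alone
- full_jar: closed amber jar with a white cap, 60 mm across, 85 mm tall; origin at the centre of its underside; leave alone
- dish: empty shallow glass dish, 90 mm across, 16 mm high; origin at the centre of its underside; leave alone
- tweezers: steel tweezers lying flat, about 135 x 18 x 8 mm; leave alone
- ruler: metal ruler lying flat, 200 x 32 x 4 mm; leave alone
- marker: white marker pen with a black cap lying down, 135 mm long; leave alone
- vial: clear sample vial with a white cap lying down, 60 mm long; leave alone
Not all that is in view belongs to the job. What is shaped like the lid but purple or turquoise is not meant.

How it is judged:
By the outcome, as a careful person would: the job done as asked, in the order asked, and still so for the second after the job is handed in, with the robot touching nothing.
It also fails if it takes over 72 s, if anything falls off the work surface, if the arm or the gripper's body presses on something with over 40 N, if the wrist force passes 120 N, or if a joint passes its speed limit or range.

### The arm

A 6-joint arm with a two-finger parallel gripper is mounted at the origin on the work surface. World frame = base frame: x ahead of the robot, y to its left, z up, the work surface at z = 0. Lengths are in mm, angles in rad, forces in N, time in s.
With the tool pointing down it reaches from about 350 to 875 mm from the base axis. Payload 15.5 kg.
Tool frame: the origin (TCP) lies at the very end of the fingers, on their centre line; the grasp point (between the pads) lies 19 mm behind it (ctrl.hold_point_z is the distance from the TCP to the grasp point, in mm); z points along the fingers, y is the line along which they close (so a half turn about z gives the same grasp; the last joint's range is limited). The gripper opens to 85 mm and grips with 20 to 120 N. Pads are 22 mm wide; open, the fingers measure 114 mm over their backs; the gripper's body (76 mm by 85 mm) begins 54 mm behind the grasp point. The pads swing forward as they close: fully open they stand 13 mm farther back than shut.
Start: joints at [-1.325, 0.494, 1.345, -0, 1.302, -0.096], TCP at [208.902, -589.055, 204.577] pointing down, gripper open.
Joint ranges: [-2.91, 2.91], [-0.82, 2.16], [0.22, 2.67], [-1.22, 4.37], [0.12, 2.79], [-3.08, 3.08]. Speed limits (rad/s): [1.89, 1.89, 2.57, 3.01, 3.01, 3.01].

### API

Orientations are given as a rotation vector (axis times angle).
In Python, from bench import ctrl gives the robot as it stands.
- The arm moves only by the tool move_arm, never from a script. Its argument "targets" is a list of rows, each an object of numbers: "dx", "dy", "dz": the shift along the tool's x, y, z as a fraction of full scale; "wx", "wy", "wz": the turn, a rotation vector about the tool's x, y, z as a fraction of full scale; "claw": the gripper's target within -1 to 1 (shut at 1, half-way at 0, fully open at -1). A call has 1 to 8 rows; each row shifts and turns the commanded pose from where the row before left it, along the tool's axes as they then stand; what a row does not reach is not made up. Full scale, the value 1, is 0.04 m for a shift and 5 degrees for a turn. A row lasts 1/8 s, in which the tool goes at most 62.5 mm and 10.7 degrees, less where a joint would pass 70% of its speed; a pose out of reach is approached as far as the arm can. A call with a number of a shift or a turn outside -1 to 1 is refused whole. A call with a gripper value outside its range is refused whole. The fingers move at their own pace and stop on an object; "force" is the grip in N (left out, the last holds). Time passes only in rows, so rows that do not move let the fingers close. It gives the time, the measured TCP pose, the force, the opening and the grip force at its end, in the units of the state.
- ctrl.observe(): the state, without advancing time (a new reading comes with each control period).
- ctrl.snapshot(name): name is "side" or "top" or "wrist"; returns a dict with "frame" (480x640x3 uint8, red, green, blue), "z_map" (480x640 float32, mm along the optical axis (not along the pixel's ray), 0 where there is no reading), "camera_matrix" (3x3 intrinsics, pixels), "k1" (the pictures are not rectified: a ray, as slopes to the right and down, at radius r is drawn at 1 + k1 r^2 times it, then the intrinsics apply), "R" (3x3) and "t" (3): a world point X has camera coordinates R X + t; the wrist camera has in their place "mount" (4x4, takes a point from camera to tool coordinates, whose origin is the TCP and whose axes are the flange's). Camera axes: x right, y down, z forward; pixel columns grow to the right and rows downward; lengths in mm; the calibration is good to about 2 mm. A picture is of the moment at which its call begins: read the wrist's pose just before it.
- ctrl.hand_in(): hands the job in; it is judged then, once.
The state is a dict: "t": time; "joint_pos": joint angles; "qvel": joint speeds; "tau": joint torques, N m; "tool_pos": TCP position; "orientation": TCP orientation; "ft_force": force on the tool from outside, world axes, zero at the start; "torque": the same for the moment, N m; "opening": finger opening in mm; "grasp_force": force on a finger pad.
Only numpy, scipy, OpenCV 4.12 (cv2) and the standard library are available. Lean on these libraries where they do the work, as an engineer would, in place of code of your own. Each camera call takes 0.05 s, during which the arm holds its last target. There are 200 camera calls.

## Working session

There is one attempt and no reset: what is moved stays moved. The work goes in short steps, Python scripts to look and compute and a tool call to move; the robot and the scene stay as the last step left them, time stands still between calls to the robot, and variables do not carry over. Pictures are saved under pics/ and viewed, at most 10 in all, crops included, and the job is handed in when it is done.

Besides the shell and the picture viewer there is one more tool, called after "Call:" in YAML: its name, and indented under it one key for each argument. move_arm: Moves the arm, as the interface text tells. Its arguments: {"type":"object","properties":{"targets":{"type":"array"},"force":{"type":"number"}},"required":["targets"]}

```bash
mkdir -p pics; ls; cat > h.py <<'E'
import numpy as np, cv2
from bench import ctrl
from scipy.spatial.transform import Rotation as Ro
def ray(s,u,v):
    K=s["camera_matrix"];d=np.array([(u-K[0,2])/K[0,0],(v-K[1,2])/K[1,1]]);r=d.copy()
    for _ in range(20): r=d/(1+s["k1"]*(r@r))
    return np.array([r[0],r[1],1.])
def cam(s,st=None):
    if "R" in s and s.get("R") is not None: R=np.array(s["R"]).T; return R,-R@np.array(s["t"])
    T=np.eye(4);T[:3,:3]=Ro.from_rotvec(st["orientation"]).as_matrix();T[:3,3]=st["tool_pos"];M=T@np.array(s["mount"]);return M[:3,:3],M[:3,3]
def plane(s,u,v,z,st=None):
    R,c=cam(s,st);d=R@ray(s,u,v);return c+d*(z-c[2])/d[2]
def depthpt(s,u,v,st=None):
    R,c=cam(s,st);return c+R@(ray(s,u,v)*s["z_map"][int(v),int(u)])
E
python3 - <<'E'
from h import *
st=ctrl.observe();print(st)
for n in ["top","side"]:
    s=ctrl.snapshot(n);cv2.imwrite(f"pics/{n}0.png",s["frame"][:,:,::-1]);np.savez(f"{n}0.npz",**{k:v for k,v in s.items()})
    print(n,cam(s,st)[1],s["k1"])
    hsv=cv2.cvtColor(s["frame"],cv2.COLOR_RGB2HSV)
    m=cv2.inRange(hsv,(100,110,50),(122,255,255))
    k,l,S,C=cv2.connectedComponentsWithStats(m)
    for i in range(1,k):
        if S[i,4]>60:print(S[i],C[i],depthpt(s,*C[i]))
E
```

```text
pics
{'t': 0.0, 'joint_pos': array([-1.32546742e+00,  4.94196722e-01,  1.34614385e+00, -1.44675306e-05,
        1.30248930e+00, -9.54998605e-02]), 'qvel': array([-0.00125835, -0.00062728,  0.0013149 ,  0.00024929, -0.00128077,
        0.00118994]), 'tau': array([ 6.19193015e-04, -8.82158518e+01, -3.83857834e+01,  9.44124599e-05,
        1.03979849e-02, -9.05222862e-06]), 'tool_pos': array([ 208.81914133, -588.66244319,  203.98754322]), 'orientation': array([-3.09486947e+00, -5.32581926e-01,  1.67236296e-04]), 'ft_force': array([-0.32650742, -0.77757108, -0.82862142]), 'torque': array([-0.05680505,  0.04317186,  0.0010161 ]), 'grasp_force': 0.0, 'opening': 85.47648718165311}
top [ 331.49157882   16.71582513 1298.99938194] -0.09221217284004149
[153 111  46  20 779] [175.45827985 120.37612323] [856.05137349 418.40158737  86.36325162]
[158 145  69   9  94] [193.95744681 149.62765957] [801.07180062 381.09301611  24.09943799]
[582 219   8  46 243] [585.19341564 241.83950617] [ 586.228073   -646.51185437   18.22128937]
[339 239  23  22 114] [349.22807018 249.80701754] [538.3443969  -31.67496882  72.56492426]
[428 250  25  24 356] [438.95786517 261.96910112] [ 518.31131588 -253.82227269   51.09564377]
side [ 170.47753618  752.85144309 1116.88099566] -0.08192896115675588
[    0     0   253   194 24673] [84.85368622 63.74072873] [2413.68102039 -828.37564577 -339.16354364]
[388 123  34  15 148] [404.55405405 130.06756757] [ 586.5418484  -644.82950126   18.40736421]
[364 195  22  24 344] [374.375      208.09011628] [ 521.42611268 -250.52069307   29.30495996]
[325 235  21  19 115] [334.99130435 246.31304348] [538.7947288  -32.70951263  76.68695298]
[ 97 303  47  48 933] [120.3204716  326.86066452] [860.94399553 420.5268872   78.82321135]
[ 78 308  98  86 413] [138.05569007 357.3559322 ] [795.86493418 449.78773575  39.67506164]
```

View pics/top0.png

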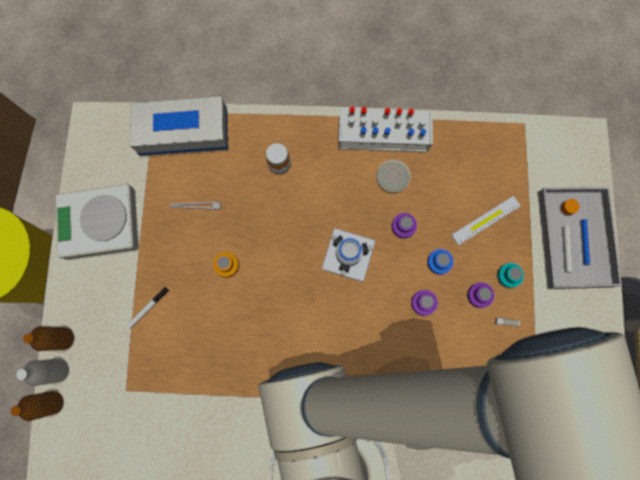

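View pics/side0.png

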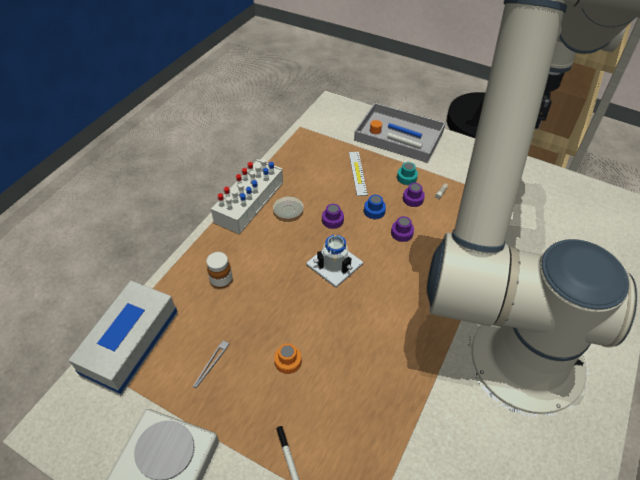

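The top view shows the blue lid at about (440,261) and the holder and jar at (349,250). Purple lids at (404,225), (425,302) and (481,294) stand around the blue one, about 107 mm away at the nearest. The side view agrees: blue lid at (375,207), jar at (335,247). I take the lid as roughly (520,-252) and the jar as roughly (538,-32).

Call:
move_arm:
  targets:
    - {"dx": 0.84,"dy": -0.44,"claw": -1}
    - {"dx": 0.84,"dy": -0.44}
    - {"dx": 0.84,"dy": -0.44}
    - {"dx": 0.84,"dy": -0.44}
    - {"dx": 0.84,"dy": -0.44}
    - {"dx": 0.84,"dy": -0.44}
    - {"dx": 0.84,"dy": -0.44}
    - {"dx": 0.84,"dy": -0.44}

```text
invalid input
```

Call:
move_arm:
  targets:
    - {"dx": 0.84,"dy": -0.44}
    - {"dx": 0.84,"dy": -0.44}
    - {"dx": 0.84,"dy": -0.44}
    - {"dx": 0.4,"dy": -0.3}
    - {"dx": 0}

```text
invalid input
```

```bash
cat >> h.py <<'E'
def go(dw,st):
    d=Ro.from_rotvec(st["orientation"]).as_matrix().T@np.array(dw);print("tool delta mm",d.round(1),"frac",(d/40).round(3))
E
python3 - <<'E'
from h import *
st=ctrl.observe();print(st["t"],st["tool_pos"],st["orientation"],st["joint_pos"],st["ft_force"])
s=ctrl.snapshot("wrist");np.savez("w1.npz",**s,pos=st["tool_pos"],ori=st["orientation"]);cv2.imwrite("pics/w1.png",s["frame"][:,:,::-1])
print(s["mount"],s["k1"])
hsv=cv2.cvtColor(s["frame"],cv2.COLOR_RGB2HSV)
m=cv2.inRange(hsv,(100,110,50),(122,255,255))
k,l,S,C=cv2.connectedComponentsWithStats(m)
for i in range(1,k):
    if S[i,4]>200:print(S[i],C[i],depthpt(s,*C[i],st))
E
```

```text
0.1 [ 208.82522604 -588.70078817  204.05913211] [-3.09500676e+00 -5.32562109e-01  1.54021662e-04] [-1.32547205e+00  4.94118664e-01  1.34607581e+00 -1.59898451e-05
  1.30250321e+00 -9.54768230e-02] [ 0.50446352  0.87202554 -0.18299435]
[[ 7.69395125e-04 -9.61680573e-01 -2.74171266e-01  6.84707175e+01]
 [ 9.99999424e-01  9.45132423e-04 -5.08881949e-04 -9.99917503e-01]
 [ 7.48510037e-04 -2.74170717e-01  9.61680746e-01 -1.69882852e+02]
 [ 0.00000000e+00  0.00000000e+00  0.00000000e+00  1.00000000e+00]] -0.032967126038521366
```

View pics/w1.png

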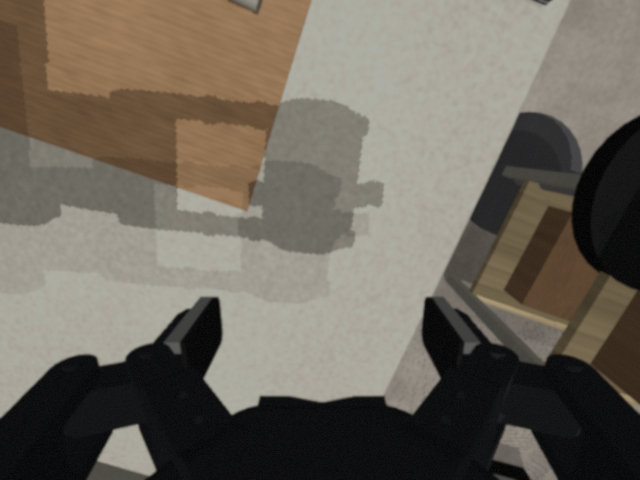

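The move calls were refused, so the arm hasn't moved and the wrist view shows only bare bench. I'll send complete rows instead.

Call:
move_arm:
  targets:
    - {"dx": 0.84,"dy": -0.44,"dz": 0,"wx": 0,"wy": 0,"wz": 0,"claw": -1}
    - {"dx": 0.84,"dy": -0.44,"dz": 0,"wx": 0,"wy": 0,"wz": 0,"claw": -1}
    - {"dx": 0.84,"dy": -0.44,"dz": 0,"wx": 0,"wy": 0,"wz": 0,"claw": -1}
    - {"dx": 0.84,"dy": -0.44,"dz": 0,"wx": 0,"wy": 0,"wz": 0,"claw": -1}
    - {"dx": 0.84,"dy": -0.44,"dz": 0,"wx": 0,"wy": 0,"wz": 0,"claw": -1}
    - {"dx": 0.84,"dy": -0.44,"dz": 0,"wx": 0,"wy": 0,"wz": 0,"claw": -1}
    - {"dx": 0.84,"dy": -0.44,"dz": 0,"wx": 0,"wy": 0,"wz": 0,"claw": -1}
    - {"dx": 0.84,"dy": -0.44,"dz": 0,"wx": 0,"wy": 0,"wz": 0,"claw": -1}

```text
t: 1.15
tool_pos: [415.9, -365.4, 204.5]
orientation: [-3.096, -0.533, 0.0]
ft_force: [-0.3, -0.6, -0.4]
opening: 85.5
grasp_force: 0.0
```

Call:
move_arm:
  targets:
    - {"dx": 0.8,"dy": -0.45,"dz": 0,"wx": 0,"wy": 0,"wz": 0,"claw": -1}
    - {"dx": 0.8,"dy": -0.45,"dz": 0,"wx": 0,"wy": 0,"wz": 0,"claw": -1}
    - {"dx": 0.8,"dy": -0.45,"dz": 0,"wx": 0,"wy": 0,"wz": 0,"claw": -1}
    - {"dx": 0.8,"dy": -0.45,"dz": 0,"wx": 0,"wy": 0,"wz": 0,"claw": -1}
    - {"dx": 0,"dy": 0,"dz": 0,"wx": 0,"wy": 0,"wz": 0,"claw": -1}
    - {"dx": 0,"dy": 0,"dz": 0,"wx": 0,"wy": 0,"wz": 0,"claw": -1}

```text
t: 1.9
tool_pos: [511.5, -256.0, 204.4]
orientation: [-3.096, -0.533, 0.001]
ft_force: [0.3, -0.1, -0.5]
opening: 85.4
grasp_force: 0.0
```

```bash
python3 - <<'E'
from h import *
st=ctrl.observe();print(st["t"],st["tool_pos"],st["orientation"],st["joint_pos"],st["ft_force"])
s=ctrl.snapshot("wrist");np.savez("w2.npz",**s,pos=st["tool_pos"],ori=st["orientation"]);cv2.imwrite("pics/w2.png",s["frame"][:,:,::-1])
hsv=cv2.cvtColor(s["frame"],cv2.COLOR_RGB2HSV)
m=cv2.inRange(hsv,(100,110,50),(122,255,255))
k,l,S,C=cv2.connectedComponentsWithStats(m)
for i in range(1,k):
    if S[i,4]>200:print(S[i],C[i],depthpt(s,*C[i],st))
i=1+np.argmax(S[1:,4])
vs,us=np.nonzero(cv2.dilate((l==i).astype(np.uint8),np.ones((9,9))))
P=np.array([depthpt(s,u,v,st) for u,v in zip(us,vs) if s["z_map"][v,u]>0])
for a,b in [(46,54),(20,27)]:
    q=P[(P[:,2]>a)&(P[:,2]<b)];c,r=cv2.minEnclosingCircle(q[:,:2].astype(np.float32));print(a,len(q),c,r,q.mean(0))
E
```

```text
1.9 [ 511.46140999 -256.02421957  204.40264823] [-3.09590981e+00 -5.33261403e-01  7.51350956e-04] [-5.68337038e-01  4.19307070e-01  1.47902363e+00 -2.68312869e-04
  1.24367757e+00  6.61398955e-01] [ 0.29914996 -0.06122015 -0.49853937]
[  48   69   61   74 1187] [ 88.35720303 106.84498736] [543.4149158  -51.31015907  98.0327025 ]
[ 306  172   59   60 1987] [334.6497232  199.31404127] [ 533.07684617 -260.22711711   51.90243692]
46 1123 (525.6499633789062, -264.6235656738281) 21.26827049255371 [ 526.2239742  -264.27494324   50.79883905]
20 1303 (525.5867309570312, -264.7214050292969) 31.94500732421875 [ 530.54240791 -261.72884168   24.54770812]
```

View pics/w2.png

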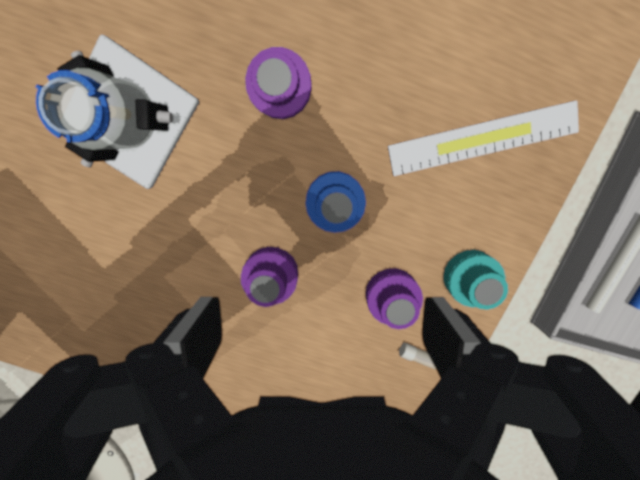

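The wrist view shows the blue lid at (335,200), with fitted radii of 21.3 and 31.9 mm at heights 51 and 24.5, which match the given sizes. That puts the lid at (525.6,-264.7). The jar mouth is upper left at (73,105). I'll go above the lid and look once more.

Call:
move_arm:
  targets:
    - {"dx": 0.26,"dy": 0.32,"dz": 0.5,"wx": 0,"wy": 0,"wz": 0,"claw": -1}
    - {"dx": 0,"dy": 0,"dz": 0.75,"wx": 0,"wy": 0,"wz": 0,"claw": -1}
    - {"dx": 0,"dy": 0,"dz": 0.75,"wx": 0,"wy": 0,"wz": 0,"claw": -1}
    - {"dx": 0,"dy": 0,"dz": 0,"wx": 0,"wy": 0,"wz": 0,"claw": -1}
    - {"dx": 0,"dy": 0,"dz": 0,"wx": 0,"wy": 0,"wz": 0,"claw": -1}

```text
t: 2.58
tool_pos: [526.0, -265.2, 125.7]
orientation: [3.096, 0.531, 0.001]
ft_force: [-0.6, 0.2, 0.4]
opening: 85.5
grasp_force: 0.0
```

```bash
cat >> h.py <<'E'
def look(s,st,bands,lo=(100,110,50),hi=(122,255,255),near=None):
    hsv=cv2.cvtColor(s["frame"],cv2.COLOR_RGB2HSV);m=cv2.inRange(hsv,lo,hi)
    k,l,S,C=cv2.connectedComponentsWithStats(cv2.dilate(m,np.ones((9,9),np.uint8)))
    i=1+np.argmax(S[1:,4]) if near is None else 1+np.argmin([np.hypot(*(c-near)) for c in C[1:]])
    vs,us=np.nonzero(l==i)
    P=np.array([depthpt(s,u,v,st) for u,v in zip(us,vs) if s["z_map"][v,u]>0])
    for a,b in bands:
        q=P[(P[:,2]>a)&(P[:,2]<b)];c,r=cv2.minEnclosingCircle(q[:,:2].astype(np.float32));print(a,len(q),np.round(c,1),round(r,1),q.mean(0).round(1),C[i])
E
python3 - <<'E'
from h import *
st=ctrl.observe();print(st["t"],st["tool_pos"],st["orientation"],st["ft_force"])
s=ctrl.snapshot("wrist");look(s,st,[(46,54),(20,27)])
E
```

```text
2.575 [ 526.01277101 -265.24367873  125.67109789] [3.09552858e+00 5.31420310e-01 1.21006878e-03] [-0.56407683  0.15927967  0.37966395]
46 1707 [ 525.9 -264.7] 21.3 [ 526.8 -264.4   50.7] [322.36558924 227.33667938]
20 1864 [ 525.7 -264.7] 32.0 [ 534.4 -261.5   24.5] [322.36558924 227.33667938]
```

Call:
move_arm:
  targets:
    - {"dx": 0,"dy": 0,"dz": 0.7,"wx": 0,"wy": 0,"wz": 0,"claw": -1}
    - {"dx": 0,"dy": 0,"dz": 0.7,"wx": 0,"wy": 0,"wz": 0,"claw": -1}
    - {"dx": 0,"dy": 0,"dz": 0.7,"wx": 0,"wy": 0,"wz": 0,"claw": -1}
    - {"dx": 0,"dy": 0,"dz": 0.38,"wx": 0,"wy": 0,"wz": 0,"claw": -1}
    - {"dx": 0,"dy": 0,"dz": 0,"wx": 0,"wy": 0,"wz": 0,"claw": -0.3}
    - {"dx": 0,"dy": 0,"dz": 0,"wx": 0,"wy": 0,"wz": 0,"claw": -0.1}
    - {"dx": 0,"dy": 0,"dz": 0,"wx": 0,"wy": 0,"wz": 0,"claw": 0.1}
    - {"dx": 0,"dy": 0,"dz": 0,"wx": 0,"wy": 0,"wz": 0,"claw": 0.2}
  force: 40

```text
t: 3.62
tool_pos: [526.1, -264.6, 26.0]
orientation: [3.095, 0.533, 0.001]
ft_force: [-0.3, 0.4, -0.5]
opening: 34.2
grasp_force: 0.0
```

Call:
move_arm:
  targets:
    - {"dx": 0,"dy": 0,"dz": 0,"wx": 0,"wy": 0,"wz": 0,"claw": 1}
    - {"dx": 0,"dy": 0,"dz": 0,"wx": 0,"wy": 0,"wz": 0,"claw": 1}
    - {"dx": 0,"dy": 0,"dz": 0,"wx": 0,"wy": 0,"wz": 0,"claw": 1}
    - {"dx": 0,"dy": 0,"dz": 0,"wx": 0,"wy": 0,"wz": 0,"claw": 1}
  force: 40

```text
t: 4.12
tool_pos: [525.8, -264.5, 25.4]
orientation: [-3.096, -0.533, 0.0]
ft_force: [-0.2, 0.0, 0.6]
opening: -0.0
grasp_force: 0.0
```

```bash
python3 - <<'E'
from h import *
st=ctrl.observe();print(st["t"],st["tool_pos"],st["ft_force"],ctrl.hold_point_z)
s=ctrl.snapshot("wrist");cv2.imwrite("pics/w3.png",s["frame"][:,:,::-1]);look(s,st,[(46,54),(20,27)])
t=ctrl.snapshot("side");cv2.imwrite("pics/w3.png",np.hstack([cv2.resize(s["frame"],(400,300)),cv2.resize(t["frame"][140:290,280:480],(400,300))])[:,:,::-1])
E
```

```text
4.125 [ 525.82717716 -264.45407363   25.37943237] [-0.15947949  0.01033942  0.58083722] 18.700000000000003
46 2462 [ 526.1 -264.7] 21.4 [ 535.4 -262.3   50.5] [324.85330579 260.08503697]
20 3815 [ 526.7 -264.6] 31.8 [ 539.  -259.8   24.5] [324.85330579 260.08503697]
```

View pics/w3.png

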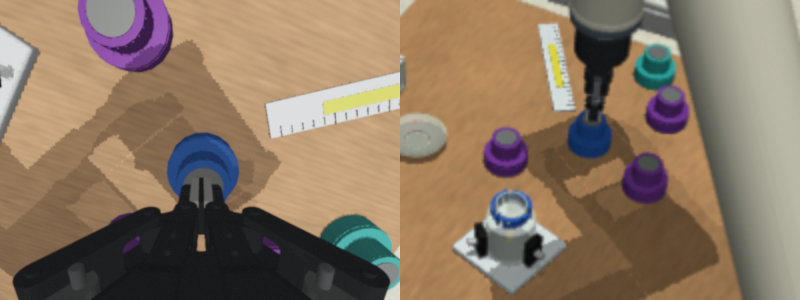

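The wrist view (left) shows the lid undisturbed and the fingers shut over it, seemingly in front of or above the grip at about (200,190). The side view (right) shows the shut fingers just on top of the blue grip at (593,110). I'll measure the real fingertip height before going on.

```bash
python3 - <<'E'
from h import *
st=ctrl.observe()
T=Ro.from_rotvec(st["orientation"]).as_matrix()
s=ctrl.snapshot("wrist")
for v in range(270,380,10):
    print(v,[ (T.T@(depthpt(s,u,v,st)-st["tool_pos"])).round(0).tolist()+[round(float(depthpt(s,u,v,st)[2]))] for u in (311,330)])
t=ctrl.snapshot("side")
K=t["camera_matrix"]
for X in [[525.8,-264.5,25],[525.8,-264.5,50],[525.8,-264.5,75]]:
    c=np.array(t["R"])@X+t["t"];print(X,K@(c/c[2]))
for v in range(165,215,4): print(v,depthpt(t,376,v).round(0))
E
```

```text
270 [[14.0, -6.0, -25.0, 51], [15.0, 3.0, -27.0, 52]]
280 [[10.0, -6.0, -26.0, 52], [9.0, 3.0, -25.0, 51]]
290 [[10.0, -6.0, -38.0, 63], [10.0, 2.0, -38.0, 63]]
300 [[10.0, -5.0, -49.0, 74], [10.0, 2.0, -47.0, 72]]
310 [[10.0, -5.0, -57.0, 82], [10.0, 2.0, -56.0, 82]]
320 [[10.0, -5.0, -64.0, 89], [10.0, 2.0, -63.0, 89]]
330 [[11.0, -4.0, -72.0, 98], [11.0, 2.0, -72.0, 98]]
340 [[11.0, -4.0, -79.0, 104], [11.0, 2.0, -78.0, 103]]
350 [[11.0, -4.0, -83.0, 109], [8.0, 2.0, -79.0, 105]]
360 [[8.0, -4.0, -85.0, 110], [2.0, 2.0, -76.0, 101]]
370 [[-1.0, -4.0, -76.0, 102], [-1.0, 2.0, -76.0, 101]]
[525.8, -264.5, 25] [374.93043454 205.51094249   1.        ]
[525.8, -264.5, 50] [375.70206614 199.41276092   1.        ]
[525.8, -264.5, 75] [376.49355179 193.15767332   1.        ]
165 [ 522. -224.  213.]
169 [ 521. -224.  200.]
173 [ 521. -228.  183.]
177 [ 519. -227.  170.]
181 [ 518. -226.  157.]
185 [ 525. -251.  119.]
189 [ 509. -209.  146.]
193 [ 511. -219.  122.]
197 [ 520. -249.   77.]
201 [ 522. -259.   50.]
205 [ 515. -243.   52.]
209 [ 515. -247.   32.]
213 [ 512. -242.   22.]
```

```bash
python3 - <<'E'
from h import *
s=np.load("w2.npz");S={k:s[k] for k in s.files if k not in("pos","ori")};st=dict(tool_pos=s["pos"],orientation=s["ori"])
T=Ro.from_rotvec(st["orientation"]).as_matrix()
z=S["z_map"]
P=[]
for v in range(280,480,1):
  for u in range(0,640,2):
    if z[v,u]>0:
        p=T.T@(depthpt(S,u,v,st)-st["tool_pos"])
        if p[2]<30: P.append((*p,u,v))
P=np.array(P);o=P[np.argsort(-P[:,2])]
print(o[:400:25].round(0));print(len(P))
E
```

```text
[[ -5.  42. -39. 422. 323.]
 [  3. -44. -41. 220. 307.]
 [ -9. -44. -42. 222. 335.]
 [  1. -43. -43. 220. 315.]
 [  5. -44. -43. 218. 306.]
 [  4. -44. -44. 218. 309.]
 [ -5. -43. -44. 220. 328.]
 [  9.  42. -45. 428. 298.]
 [ 10.  46. -45. 438. 297.]
 [  5.  42. -46. 428. 309.]
 [ -3.  42. -46. 426. 328.]
 [ -9. -44. -47. 218. 341.]
 [  4. -44. -47. 216. 312.]
 [ -8.  42. -48. 426. 340.]
 [  2.  42. -48. 428. 318.]
 [  2. -43. -48. 216. 319.]]
33348
```

Call:
move_arm:
  targets:
    - {"dx": 0,"dy": 0,"dz": -0.5,"wx": 0,"wy": 0,"wz": 0,"claw": 1}
    - {"dx": 0,"dy": 0,"dz": -0.5,"wx": 0,"wy": 0,"wz": 0,"claw": 1}
    - {"dx": 0,"dy": 0,"dz": -0.5,"wx": 0,"wy": 0,"wz": 0,"claw": 1}
    - {"dx": 0,"dy": 0,"dz": 0,"wx": 0,"wy": 0,"wz": 0,"claw": 1}

```text
t: 4.82
tool_pos: [526.6, -264.9, 86.6]
orientation: [3.094, 0.532, 0.003]
ft_force: [-0.3, 0.2, 0.2]
opening: 0.3
grasp_force: 0.0
```

```bash
python3 - <<'E'
from h import *
st=ctrl.observe();print(st["t"],st["tool_pos"])
T=Ro.from_rotvec(st["orientation"]).as_matrix()
s=ctrl.snapshot("wrist");look(s,st,[(46,54),(20,27)])
for v in range(240,350,6):
    print(v,[ (T.T@(depthpt(s,u,v,st)-st["tool_pos"])).round(0).tolist()+[round(float(depthpt(s,u,v,st)[2]))] for u in (311,330)])
E
```

```text
4.825 [ 526.58614166 -264.92059809   86.58523587]
46 2161 [ 525.7 -264.5] 21.5 [ 527.7 -264.    50.7] [322.44384174 239.60832802]
20 2338 [ 526.2 -264.6] 31.7 [ 536.6 -260.7   24.5] [322.44384174 239.60832802]
240 [[12.0, -8.0, 35.0, 52], [11.0, 4.0, 36.0, 50]]
246 [[8.0, -8.0, 35.0, 52], [7.0, 4.0, 36.0, 51]]
252 [[3.0, -8.0, 36.0, 51], [4.0, 4.0, 35.0, 52]]
258 [[-1.0, -8.0, 36.0, 51], [-1.0, 4.0, 35.0, 51]]
264 [[-5.0, -8.0, 35.0, 52], [-5.0, 4.0, 36.0, 51]]
270 [[-9.0, -8.0, 35.0, 51], [-9.0, 4.0, 36.0, 50]]
276 [[-13.0, -8.0, 36.0, 51], [-13.0, 4.0, 35.0, 52]]
282 [[-17.0, -8.0, 36.0, 51], [-17.0, 4.0, 35.0, 52]]
288 [[10.0, -6.0, -36.0, 123], [10.0, 3.0, -36.0, 123]]
294 [[10.0, -5.0, -42.0, 128], [10.0, 2.0, -42.0, 128]]
300 [[10.0, -5.0, -47.0, 133], [10.0, 2.0, -48.0, 135]]
306 [[10.0, -5.0, -53.0, 139], [10.0, 2.0, -53.0, 140]]
312 [[11.0, -5.0, -60.0, 146], [10.0, 2.0, -58.0, 145]]
318 [[10.0, -5.0, -63.0, 149], [10.0, 2.0, -63.0, 149]]
324 [[11.0, -5.0, -69.0, 155], [9.0, 2.0, -64.0, 151]]
330 [[11.0, -4.0, -72.0, 159], [11.0, 2.0, -73.0, 159]]
336 [[11.0, -4.0, -75.0, 162], [11.0, 2.0, -76.0, 163]]
342 [[11.0, -4.0, -80.0, 166], [11.0, 2.0, -79.0, 166]]
348 [[11.0, -4.0, -83.0, 169], [9.0, 2.0, -79.0, 166]]
```

The visible fingertips end about 28–30 mm (shut) and about 41 mm (open) behind the reported TCP, which is why the fingers closed above the lid. The lid hasn't moved. I'll open, go down to a reported TCP z of about -4 (tips at about 30 when gripping) and watch the force.

Call:
move_arm:
  targets:
    - {"dx": 0,"dy": 0,"dz": 0,"wx": 0,"wy": 0,"wz": 0,"claw": -1}
    - {"dx": 0,"dy": 0,"dz": 0,"wx": 0,"wy": 0,"wz": 0,"claw": -1}
    - {"dx": 0,"dy": 0,"dz": 0,"wx": 0,"wy": 0,"wz": 0,"claw": -1}
    - {"dx": 0,"dy": 0,"dz": 0,"wx": 0,"wy": 0,"wz": 0,"claw": -1}
    - {"dx": 0,"dy": 0,"dz": 0.5,"wx": 0,"wy": 0,"wz": 0,"claw": -1}
    - {"dx": 0,"dy": 0,"dz": 0.5,"wx": 0,"wy": 0,"wz": 0,"claw": -1}
    - {"dx": 0,"dy": 0,"dz": 0.5,"wx": 0,"wy": 0,"wz": 0,"claw": -1}
    - {"dx": 0,"dy": 0,"dz": 0.2,"wx": 0,"wy": 0,"wz": 0,"claw": -1}

```text
t: 5.88
tool_pos: [525.4, -264.2, 16.4]
orientation: [-3.095, -0.533, 0.002]
ft_force: [-0.0, 0.3, -0.6]
opening: 85.5
grasp_force: 0.0
```

Call:
move_arm:
  targets:
    - {"dx": 0,"dy": 0,"dz": 0.3,"wx": 0,"wy": 0,"wz": 0,"claw": -1}
    - {"dx": 0,"dy": 0,"dz": 0.27,"wx": 0,"wy": 0,"wz": 0,"claw": -1}
    - {"dx": 0,"dy": 0,"dz": 0,"wx": 0,"wy": 0,"wz": 0,"claw": -0.4}
    - {"dx": 0,"dy": 0,"dz": 0,"wx": 0,"wy": 0,"wz": 0,"claw": -0.1}
    - {"dx": 0,"dy": 0,"dz": 0,"wx": 0,"wy": 0,"wz": 0,"claw": 0.1}
    - {"dx": 0,"dy": 0,"dz": 0,"wx": 0,"wy": 0,"wz": 0,"claw": 0.2}
    - {"dx": 0,"dy": 0,"dz": 0,"wx": 0,"wy": 0,"wz": 0,"claw": 0.3}
  force: 40

```text
t: 6.75
tool_pos: [526.8, -265.2, -4.3]
orientation: [3.094, 0.532, 0.003]
ft_force: [-0.3, -1.3, 7.9]
opening: 41.0
grasp_force: 48.1
```

Gripped at 41 mm, which suits the fluted grip. Next I'll lift, and locate the mouth from the saved views.

Call:
move_arm:
  targets:
    - {"dx": 0,"dy": 0,"dz": -0.1,"wx": 0,"wy": 0,"wz": 0,"claw": 1}
    - {"dx": 0,"dy": 0,"dz": -0.4,"wx": 0,"wy": 0,"wz": 0,"claw": 1}
    - {"dx": 0,"dy": 0,"dz": -0.7,"wx": 0,"wy": 0,"wz": 0,"claw": 1}
    - {"dx": 0,"dy": 0,"dz": -0.9,"wx": 0,"wy": 0,"wz": 0,"claw": 1}
    - {"dx": 0,"dy": 0,"dz": -0.8,"wx": 0,"wy": 0,"wz": 0,"claw": 1}
    - {"dx": 0,"dy": 0,"dz": -0.4,"wx": 0,"wy": 0,"wz": 0,"claw": 1}
    - {"dx": 0,"dy": 0,"dz": 0,"wx": 0,"wy": 0,"wz": 0,"claw": 1}
    - {"dx": 0,"dy": 0,"dz": 0,"wx": 0,"wy": 0,"wz": 0,"claw": 1}

```text
t: 7.75
tool_pos: [525.2, -264.1, 125.5]
orientation: [-3.095, -0.533, 0.002]
ft_force: [-1.0, -0.3, 0.3]
opening: 40.8
grasp_force: 45.7
```

```bash
python3 - <<'E'
from h import *
st=ctrl.observe();print(st["t"],st["tool_pos"],st["orientation"],st["ft_force"],st["opening"],st["grasp_force"])
def ld(f):
    s=np.load(f);return {k:s[k] for k in s.files if k not in("pos","ori")},s
for f,near in [("w2.npz",(80,105)),("top0.npz",(349,250)),("side0.npz",(335,246))]:
    S,s=ld(f);q=dict(tool_pos=s["pos"],orientation=s["ori"]) if "pos" in s.files else None
    print(f);look(S,q,[(89,95),(86,99)],near=near)
    # blue-only silhouettes
    m=cv2.inRange(cv2.cvtColor(S["frame"],cv2.COLOR_RGB2HSV),(98,100,50),(125,255,255));w=np.zeros_like(m);w[near[1]-45:near[1]+45,max(0,near[0]-50):near[0]+50]=1
    pts=cv2.findNonZero(m*w);h=cv2.convexHull(pts)[:,0]
    W=np.array([plane(S,u,v,90,q)[:2] for u,v in h],np.float32);print(cv2.minEnclosingCircle(W),cv2.fitEllipse(W.reshape(-1,1,2)))
s=ctrl.snapshot("wrist");print("held");look(s,st,[(st["tool_pos"][2]+4+a,st["tool_pos"][2]+4+b) for a,b in((46,54),(20,27))]);cv2.imwrite("pics/w4.png",s["frame"][:,:,::-1])
E
```

```text
7.75 [ 525.22373135 -264.08023002  125.53156923] [-3.09496669e+00 -5.32569317e-01  1.97226536e-03] [-0.97419764 -0.25550945  0.27755247] 40.846619265126606 45.66641277662711
w2.npz
89 1196 [537.9 -32.1] 27.9 [539.4 -38.5  92.7] [ 75.7855498  106.64392631]
86 1975 [537.9 -32.1] 27.9 [538.9 -37.   93.9] [ 75.7855498  106.64392631]
((538.9420776367188, -33.2881965637207), 30.844486236572266) ((538.3328247070312, -33.52812576293945), (55.551048278808594, 61.16004180908203), 3.6871776580810547)
top0.npz
89 122 [536.5 -31.5] 26.7 [535.9 -31.9  92.3] [349.63588391 249.2585752 ]
86 212 [536.7 -31.3] 26.8 [536.3 -31.4  93.1] [349.63588391 249.2585752 ]
((538.2197265625, -31.746179580688477), 27.583698272705078) ((537.560302734375, -31.9089412689209), (52.999305725097656, 53.45283889770508), 76.7706069946289)
side0.npz
89 111 [538.2 -33.6] 28.8 [538.2 -31.1  92.4] [335.07623318 243.87593423]
86 193 [540. -32.] 28.9 [538.  -30.2  92.8] [335.07623318 243.87593423]
((512.6259765625, -114.48822784423828), 116.3839340209961) ((519.9662475585938, -115.47946166992188), (89.98657989501953, 236.0523223876953), 170.05296325683594)
held
175.5315692340837 5573 [ 525.2 -263.1] 23.4 [ 527.3 -262.2  180.2] [321.59185736 290.95805963]
149.5315692340837 3916 [ 530.1 -262. ] 31.5 [ 543.9 -256.2  154.1] [321.59185736 290.95805963]
```

View pics/w4.png

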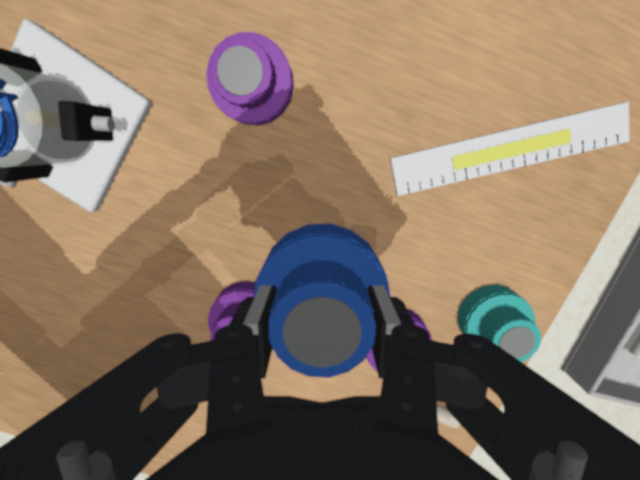

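The lid is held square in the gripper at (322,330). The saved views put the mouth at about (537.9,-32.2). I'll move to a standoff beside the jar for one closer look.

Call:
move_arm:
  targets:
    - {"dx": 0.05,"dy": -0.6,"dz": 0,"wx": 0,"wy": 0,"wz": 0,"claw": 1}
    - {"dx": 0.05,"dy": -0.9,"dz": 0,"wx": 0,"wy": 0,"wz": 0,"claw": 1}
    - {"dx": 0.05,"dy": -0.9,"dz": 0,"wx": 0,"wy": 0,"wz": 0,"claw": 1}
    - {"dx": 0.05,"dy": -0.9,"dz": 0,"wx": 0,"wy": 0,"wz": 0,"claw": 1}
    - {"dx": 0.05,"dy": -0.9,"dz": 0,"wx": 0,"wy": 0,"wz": 0,"claw": 1}
    - {"dx": 0,"dy": -0.8,"dz": 0,"wx": 0,"wy": 0,"wz": 0,"claw": 1}
    - {"dx": 0,"dy": -0.4,"dz": 0,"wx": 0,"wy": 0,"wz": 0,"claw": 1}
    - {"dx": 0,"dy": 0,"dz": 0,"wx": 0,"wy": 0,"wz": 0,"claw": 1}

```text
t: 8.8
tool_pos: [462.8, -57.0, 126.2]
orientation: [-3.095, -0.535, 0.001]
ft_force: [0.5, -1.2, -2.3]
opening: 41.0
grasp_force: 45.7
```

```bash
python3 - <<'E'
from h import *
st=ctrl.observe();print(st["t"],st["tool_pos"],st["orientation"],st["joint_pos"],st["ft_force"],st["torque"])
s=ctrl.snapshot("wrist");cv2.imwrite("pics/w5.png",s["frame"][:,:,::-1]);np.savez("w5.npz",**s,pos=st["tool_pos"],ori=st["orientation"])
K=s["camera_matrix"];R,c=cam(s,st);p=R.T@(np.array([538,-32.2,93])-c);uv=(K@(p/p[2]))[:2];print(uv)
look(s,st,[(90,94),(94,99),(86,99)],near=uv)
E
```

```text
8.8 [462.7608403  -57.04670273 126.21914911] [-3.09546221e+00 -5.34562083e-01  1.29690875e-03] [-2.50789342e-01  3.81667583e-01  1.82122353e+00 -6.62175045e-05
  9.39582593e-01  9.78035008e-01] [ 0.47485067 -1.1514398  -2.28559754] [ 0.01893772  0.04193016 -0.03067954]
[326.92937536 125.62904619]
90 1839 [537.8 -32. ] 27.1 [538.6 -31.7  92.6] [326.73497091 124.31329455]
94 1325 [537.8 -32.1] 26.8 [537.7 -31.9  96.5] [326.73497091 124.31329455]
86 3197 [537.8 -32. ] 27.1 [538.2 -31.8  94.2] [326.73497091 124.31329455]
```

View pics/w5.png

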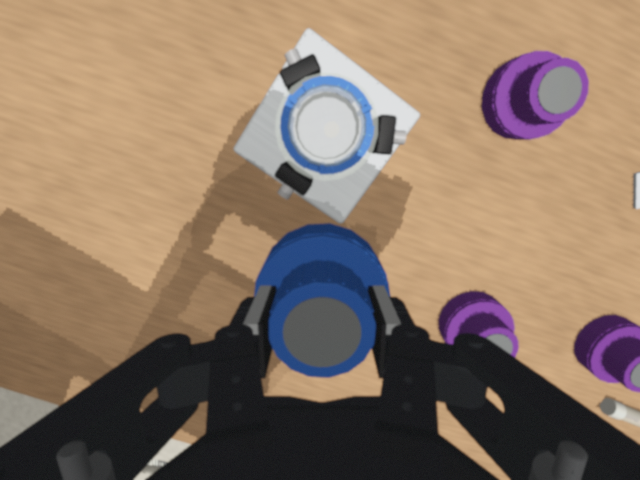

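The wrist view shows the mouth ring at (327,124), which fits to (537.8,-32.0). I'll use this same picture to get the lid-axis offset in the tool frame from its grey top disc at (322,331).

```bash
python3 - <<'E'
from h import *
s=np.load("w5.npz");S={k:s[k] for k in s.files if k not in("pos","ori")};st=dict(tool_pos=s["pos"],orientation=s["ori"])
T=Ro.from_rotvec(st["orientation"]).as_matrix()
hsv=cv2.cvtColor(S["frame"],cv2.COLOR_RGB2HSV)
m=cv2.inRange(hsv,(0,0,50),(179,60,140));w=np.zeros_like(m);w[285:372,275:370]=1
k,l,Sx,C=cv2.connectedComponentsWithStats(m*w);i=1+np.argmax(Sx[1:,4]);print(Sx[i],C[i])
cs,_=cv2.findContours((l==i).astype(np.uint8),0,1);h=cv2.convexHull(max(cs,key=len))[:,0]
z=np.median([depthpt(S,u,v,st)[2] for v,u in zip(*np.nonzero(l==i))]);print("top z",z,z-s["pos"][2])
W=np.array([T.T@(plane(S,u,v,z,st)-st["tool_pos"]) for u,v in h])[:,:2].astype(np.float32)
print(cv2.minEnclosingCircle(W),cv2.fitEllipse(W.reshape(-1,1,2)))
vs,us=np.nonzero(cv2.inRange(hsv,(100,110,40),(124,255,255)));k=(vs>215);
P=np.array([T.T@(depthpt(S,u,v,st)-st["tool_pos"]) for u,v in zip(us[k],vs[k])]);q=P[(P[:,2]<-22)&(P[:,2]>-32)];print(q[:,2].mean(),len(q))
# skirt front arc circle fit, top ring z about -28
q=P[(P[:,2]<-20)&(P[:,2]>-33)&(P[:,0]>5)][:,:2].astype(np.float32);print(cv2.minEnclosingCircle(q),q.min(0),q.max(0))
q=P[(P[:,2]<-50)&(P[:,2]>-58)][:,:2].astype(np.float32);print(cv2.minEnclosingCircle(q),q.min(0),q.max(0))
E
```

```text
[ 283  298   78   69 4183] [321.69806359 331.6870667 ]
top z 181.6389015368803 55.419752421894415
((-0.1274687796831131, -1.05860435962677), 14.815727233886719) ((-0.10094514489173889, -1.0281014442443848), (29.391616821289062, 29.56433868408203), 90.19330596923828)
-28.46641329605717 3985
((6.821338176727295, -1.1497650146484375), 29.59023094177246) [  5.4065075 -30.730745 ] [31.62203  28.431215]
((-0.525783121585846, -1.1050769090652466), 22.044464111328125) [-20.229996 -21.842209] [21.215378 19.608301]
```

Call:
move_arm:
  targets:
    - {"dx": 0.5,"dy": 0.02,"dz": 0,"wx": 0,"wy": 0,"wz": 0,"claw": 1}
    - {"dx": 0.9,"dy": 0.02,"dz": 0,"wx": 0,"wy": 0,"wz": 0,"claw": 1}
    - {"dx": 0.58,"dy": 0.025,"dz": 0,"wx": 0,"wy": 0,"wz": 0,"claw": 1}
    - {"dx": 0,"dy": 0,"dz": 0.4,"wx": 0,"wy": 0,"wz": 0,"claw": 1}
    - {"dx": 0,"dy": 0,"dz": 0.3,"wx": 0,"wy": 0,"wz": 0,"claw": 1}
    - {"dx": 0,"dy": 0,"dz": 0,"wx": 0,"wy": 0,"wz": 0,"claw": 1}
    - {"dx": 0,"dy": 0,"dz": 0,"wx": 0,"wy": 0,"wz": 0,"claw": 1}

```text
t: 9.72
tool_pos: [538.7, -33.9, 98.8]
orientation: [3.096, 0.532, 0.0]
ft_force: [-0.4, -0.4, -1.5]
opening: 40.6
grasp_force: 45.7
```

```bash
python3 - <<'E'
from h import *
for _ in range(1):
    st=ctrl.observe();print(st["t"],st["tool_pos"],st["orientation"],st["joint_pos"][[0,5]],st["ft_force"],st["torque"])
    T=Ro.from_rotvec(st["orientation"]).as_matrix();L=st["tool_pos"]+T@[-.15,-1.05,0];print(L,"to mouth",T.T@([537.8,-32.0,0]-L))
E
```

```text
9.725 [538.69754973 -33.89142348  98.84245139] [3.09614192e+00 5.31969956e-01 3.15967904e-04] [-0.17346876  1.05702318] [-0.44601895 -0.44243106 -1.46519068] [ 0.02491214 -0.02955605  0.00946844]
[538.20568257 -32.9517072   98.84230274] to mouth [-8.29727651e-02 -1.04392674e+00  9.88421695e+01]
```

Call:
move_arm:
  targets:
    - {"dx": 0,"dy": -0.015,"dz": 0.1,"wx": 0,"wy": 0,"wz": 0,"claw": 1}
    - {"dx": 0,"dy": 0,"dz": 0.1,"wx": 0,"wy": 0,"wz": 0,"claw": 1}
    - {"dx": 0,"dy": 0,"dz": 0.05,"wx": 0,"wy": 0,"wz": 0,"claw": 1}
    - {"dx": 0,"dy": 0,"dz": 0,"wx": 0,"wy": 0,"wz": 0,"claw": 1}

```text
t: 10.22
tool_pos: [538.3, -32.9, 88.4]
orientation: [-3.096, -0.533, 0.0]
ft_force: [-0.3, -0.0, -1.6]
opening: 41.1
grasp_force: 45.7
```

Call:
move_arm:
  targets:
    - {"dx": 0,"dy": 0,"dz": 0.04,"wx": 0,"wy": 0,"wz": 0,"claw": 1}
    - {"dx": 0,"dy": 0,"dz": 0,"wx": 0,"wy": 0,"wz": 0,"claw": 1}

```text
t: 10.48
tool_pos: [538.4, -32.9, 86.9]
orientation: [-3.096, -0.533, 0.0]
ft_force: [-0.2, -0.7, 0.2]
opening: 40.6
grasp_force: 45.7
```

Call:
move_arm:
  targets:
    - {"dx": 0,"dy": 0,"dz": 0.025,"wx": 0,"wy": 0,"wz": 0,"claw": 1}
    - {"dx": 0,"dy": 0,"dz": 0,"wx": 0,"wy": 0,"wz": 0,"claw": 1}

```text
t: 10.72
tool_pos: [538.4, -32.9, 85.9]
orientation: [-3.096, -0.533, 0.0]
ft_force: [1.0, 0.8, -1.9]
opening: 41.0
grasp_force: 45.7
```

Call:
move_arm:
  targets:
    - {"dx": 0,"dy": 0,"dz": 0.02,"wx": 0,"wy": 0,"wz": 0,"claw": 1}
    - {"dx": 0,"dy": 0,"dz": 0,"wx": 0,"wy": 0,"wz": 0,"claw": 1}

```text
t: 10.98
tool_pos: [538.5, -33.0, 85.6]
orientation: [3.096, 0.533, 0.001]
ft_force: [-2.3, 0.2, 7.8]
opening: 41.0
grasp_force: 48.4
```

Call:
move_arm:
  targets:
    - {"dx": 0,"dy": 0,"dz": 0.015,"wx": 0,"wy": 0,"wz": 0,"claw": 1}
    - {"dx": 0,"dy": 0,"dz": 0,"wx": 0,"wy": 0,"wz": 0,"claw": 1}

```text
t: 11.22
tool_pos: [538.6, -33.0, 85.4]
orientation: [3.096, 0.533, 0.001]
ft_force: [-3.4, 0.5, 16.7]
opening: 40.8
grasp_force: 50.9
```

Call:
move_arm:
  targets:
    - {"dx": -0.01,"dy": 0,"dz": -0.01,"wx": 0,"wy": 0,"wz": -0.6,"claw": 1}
    - {"dx": 0,"dy": 0,"dz": 0,"wx": 0,"wy": 0,"wz": -0.6,"claw": 1}
    - {"dx": 0,"dy": 0,"dz": 0,"wx": 0,"wy": 0,"wz": 0,"claw": 1}
  force: 30

```text
t: 11.6
tool_pos: [538.7, -33.2, 85.6]
orientation: [3.063, 0.695, 0.002]
ft_force: [-0.1, -0.3, 8.2]
opening: 40.6
grasp_force: 48.3
```

Call:
move_arm:
  targets:
    - {"dx": 0,"dy": 0,"dz": 0,"wx": 0,"wy": 0,"wz": -0.7,"claw": 1}
    - {"dx": 0,"dy": 0,"dz": 0,"wx": 0,"wy": 0,"wz": -0.7,"claw": 1}
    - {"dx": 0,"dy": 0,"dz": 0,"wx": 0,"wy": 0,"wz": 0,"claw": 1}

```text
t: 11.98
tool_pos: [538.7, -33.2, 85.6]
orientation: [3.015, 0.881, 0.002]
ft_force: [-0.1, 0.0, 8.1]
opening: 40.9
grasp_force: 48.2
```

Call:
move_arm:
  targets:
    - {"dx": 0,"dy": 0,"dz": 0,"wx": 0,"wy": 0,"wz": -0.8,"claw": 1}
    - {"dx": 0,"dy": 0,"dz": 0,"wx": 0,"wy": 0,"wz": -0.7,"claw": 1}
    - {"dx": 0,"dy": 0,"dz": 0,"wx": 0,"wy": 0,"wz": 0,"claw": 1}

```text
t: 12.35
tool_pos: [538.7, -33.2, 85.6]
orientation: [2.951, 1.076, 0.002]
ft_force: [-0.1, 0.6, 8.2]
opening: 40.7
grasp_force: 48.2
```

Call:
move_arm:
  targets:
    - {"dx": 0,"dy": 0,"dz": 0,"wx": 0,"wy": 0,"wz": -0.8,"claw": 1}
    - {"dx": 0,"dy": 0,"dz": 0,"wx": 0,"wy": 0,"wz": -0.7,"claw": 1}
    - {"dx": 0,"dy": 0,"dz": 0,"wx": 0,"wy": 0,"wz": 0,"claw": 1}

```text
t: 12.72
tool_pos: [538.7, -33.2, 85.6]
orientation: [2.874, 1.267, 0.002]
ft_force: [0.9, -0.1, 7.1]
opening: 41.0
grasp_force: 48.2
```

Call:
move_arm:
  targets:
    - {"dx": 0,"dy": 0,"dz": 0,"wx": 0,"wy": 0,"wz": -0.8,"claw": 1}
    - {"dx": 0,"dy": 0,"dz": 0,"wx": 0,"wy": 0,"wz": -0.7,"claw": 1}
    - {"dx": 0,"dy": 0,"dz": 0,"wx": 0,"wy": 0,"wz": 0,"claw": 1}

```text
t: 13.1
tool_pos: [538.7, -33.2, 85.6]
orientation: [2.785, 1.452, 0.002]
ft_force: [-0.6, 0.2, 7.4]
opening: 41.0
grasp_force: 48.2
```

Call:
move_arm:
  targets:
    - {"dx": 0,"dy": 0,"dz": 0,"wx": 0,"wy": 0,"wz": -0.8,"claw": 1}
    - {"dx": 0,"dy": 0,"dz": 0,"wx": 0,"wy": 0,"wz": -0.7,"claw": 1}
    - {"dx": 0,"dy": 0,"dz": 0,"wx": 0,"wy": 0,"wz": 0,"claw": 1}

```text
t: 13.48
tool_pos: [538.7, -33.2, 85.6]
orientation: [2.684, 1.631, 0.002]
ft_force: [-0.6, 0.2, 8.1]
opening: 40.7
grasp_force: 48.2
```

Call:
move_arm:
  targets:
    - {"dx": 0,"dy": 0,"dz": 0,"wx": 0,"wy": 0,"wz": -0.8,"claw": 1}
    - {"dx": 0,"dy": 0,"dz": 0,"wx": 0,"wy": 0,"wz": -0.7,"claw": 1}
    - {"dx": 0,"dy": 0,"dz": 0,"wx": 0,"wy": 0,"wz": 0,"claw": 1}

```text
t: 13.85
tool_pos: [538.7, -33.2, 85.6]
orientation: [2.571, 1.803, 0.002]
ft_force: [0.2, -0.1, 7.8]
opening: 40.8
grasp_force: 48.2
```

Call:
move_arm:
  targets:
    - {"dx": 0,"dy": 0,"dz": 0,"wx": 0,"wy": 0,"wz": -0.8,"claw": 1}
    - {"dx": 0,"dy": 0,"dz": 0,"wx": 0,"wy": 0,"wz": -0.7,"claw": 1}
    - {"dx": 0,"dy": 0,"dz": 0,"wx": 0,"wy": 0,"wz": 0,"claw": 1}

```text
t: 14.22
tool_pos: [538.7, -33.2, 85.6]
orientation: [2.448, 1.967, 0.002]
ft_force: [-1.0, 0.6, 6.1]
opening: 40.9
grasp_force: 48.2
```

Call:
move_arm:
  targets:
    - {"dx": 0,"dy": 0,"dz": 0,"wx": 0,"wy": 0,"wz": -0.8,"claw": 1}
    - {"dx": 0,"dy": 0,"dz": 0,"wx": 0,"wy": 0,"wz": -0.7,"claw": 1}
    - {"dx": 0,"dy": 0,"dz": 0,"wx": 0,"wy": 0,"wz": 0,"claw": 1}

```text
t: 14.6
tool_pos: [538.7, -33.2, 85.5]
orientation: [2.314, 2.123, 0.001]
ft_force: [0.3, 1.0, 7.4]
opening: 41.0
grasp_force: 48.1
```

Call:
move_arm:
  targets:
    - {"dx": 0,"dy": 0,"dz": 0,"wx": 0,"wy": 0,"wz": -0.8,"claw": 1}
    - {"dx": 0,"dy": 0,"dz": 0,"wx": 0,"wy": 0,"wz": -0.7,"claw": 1}
    - {"dx": 0,"dy": 0,"dz": 0,"wx": 0,"wy": 0,"wz": 0,"claw": 1}

```text
t: 14.98
tool_pos: [538.4, -33.2, 85.3]
orientation: [2.172, 2.269, 0.001]
ft_force: [0.8, -0.3, 3.3]
opening: 40.8
grasp_force: 47.1
```

The force fell to 3 N, so it may be the start of the drop. I'll lower gently to check.

Call:
move_arm:
  targets:
    - {"dx": 0,"dy": 0,"dz": 0.015,"wx": 0,"wy": 0,"wz": 0,"claw": 1}
    - {"dx": 0,"dy": 0,"dz": 0,"wx": 0,"wy": 0,"wz": 0,"claw": 1}

```text
t: 15.22
tool_pos: [538.5, -33.2, 84.8]
orientation: [2.173, 2.267, 0.001]
ft_force: [0.0, -1.1, 8.4]
opening: 40.9
grasp_force: 48.6
```

Call:
move_arm:
  targets:
    - {"dx": 0,"dy": 0,"dz": 0,"wx": 0,"wy": 0,"wz": -0.6,"claw": 1}
    - {"dx": 0,"dy": 0,"dz": 0,"wx": 0,"wy": 0,"wz": 0,"claw": 1}

```text
t: 15.48
tool_pos: [538.2, -33.0, 84.4]
orientation: [2.113, 2.324, 0.001]
ft_force: [2.5, 1.5, -0.7]
opening: 40.9
grasp_force: 46.9
```

Free now. I'll lower in small steps to see whether it drops in.

Call:
move_arm:
  targets:
    - {"dx": 0,"dy": 0,"dz": 0.025,"wx": 0,"wy": 0,"wz": 0,"claw": 1}
    - {"dx": 0,"dy": 0,"dz": 0.02,"wx": 0,"wy": 0,"wz": 0,"claw": 1}
    - {"dx": 0,"dy": 0,"dz": 0,"wx": 0,"wy": 0,"wz": 0,"claw": 1}

```text
t: 15.85
tool_pos: [538.2, -33.1, 82.5]
orientation: [2.112, 2.325, 0.0]
ft_force: [2.9, 0.2, -1.2]
opening: 41.0
grasp_force: 47.0
```

Call:
move_arm:
  targets:
    - {"dx": 0,"dy": 0,"dz": 0.04,"wx": 0,"wy": 0,"wz": 0,"claw": 1}
    - {"dx": 0,"dy": 0,"dz": 0.035,"wx": 0,"wy": 0,"wz": 0,"claw": 1}
    - {"dx": 0,"dy": 0,"dz": 0,"wx": 0,"wy": 0,"wz": 0,"claw": 1}

```text
t: 16.23
tool_pos: [537.8, -33.1, 79.4]
orientation: [-2.112, -2.326, 0.001]
ft_force: [1.4, -1.8, -2.5]
opening: 41.2
grasp_force: 46.8
```

Call:
move_arm:
  targets:
    - {"dx": 0,"dy": 0,"dz": 0.02,"wx": 0,"wy": 0,"wz": 0,"claw": 1}
    - {"dx": 0,"dy": 0,"dz": 0,"wx": 0,"wy": 0,"wz": 0,"claw": 1}

```text
t: 16.48
tool_pos: [537.9, -33.1, 78.7]
orientation: [-2.112, -2.326, 0.0]
ft_force: [1.2, -1.5, -2.2]
opening: 40.7
grasp_force: 46.9
```

Call:
move_arm:
  targets:
    - {"dx": 0,"dy": 0,"dz": 0.02,"wx": 0,"wy": 0,"wz": 0,"claw": 1}
    - {"dx": 0,"dy": 0,"dz": 0,"wx": 0,"wy": 0,"wz": 0,"claw": 1}

```text
t: 16.73
tool_pos: [538.0, -33.1, 78.2]
orientation: [2.112, 2.326, -0.0]
ft_force: [-1.1, -1.2, 5.3]
opening: 40.7
grasp_force: 48.9
```

It's on the gap floor: the full 7.4 mm drop, at 5 N. Now I'll screw forward (clockwise, +wz), letting it down as it turns.

Call:
move_arm:
  targets:
    - {"dx": 0,"dy": 0,"dz": 0,"wx": 0,"wy": 0,"wz": 0.7,"claw": 1}
    - {"dx": 0,"dy": 0,"dz": 0.005,"wx": 0,"wy": 0,"wz": 0.7,"claw": 1}
    - {"dx": 0,"dy": 0,"dz": 0.006,"wx": 0,"wy": 0,"wz": 0.7,"claw": 1}
    - {"dx": 0,"dy": 0,"dz": 0,"wx": 0,"wy": 0,"wz": 0,"claw": 1}

```text
t: 17.23
tool_pos: [538.1, -32.9, 77.9]
orientation: [2.317, 2.122, 0.001]
ft_force: [-0.4, 1.1, 6.6]
opening: 41.0
grasp_force: 49.1
```

Call:
move_arm:
  targets:
    - {"dx": 0,"dy": 0,"dz": 0.006,"wx": 0,"wy": 0,"wz": 0.8,"claw": 1}
    - {"dx": 0,"dy": 0,"dz": 0.006,"wx": 0,"wy": 0,"wz": 0.8,"claw": 1}
    - {"dx": 0,"dy": 0,"dz": 0.006,"wx": 0,"wy": 0,"wz": 0.8,"claw": 1}
    - {"dx": 0,"dy": 0,"dz": 0,"wx": 0,"wy": 0,"wz": 0,"claw": 1}

```text
t: 17.73
tool_pos: [538.0, -33.0, 77.0]
orientation: [-2.526, -1.868, -0.0]
ft_force: [-0.0, 0.3, 5.4]
opening: 40.8
grasp_force: 48.6
```

Call:
move_arm:
  targets:
    - {"dx": 0,"dy": 0,"dz": 0.007,"wx": 0,"wy": 0,"wz": 0.8,"claw": 1}
    - {"dx": 0,"dy": 0,"dz": 0.006,"wx": 0,"wy": 0,"wz": 0.8,"claw": 1}
    - {"dx": 0,"dy": 0,"dz": 0.007,"wx": 0,"wy": 0,"wz": 0.8,"claw": 1}
    - {"dx": 0,"dy": 0,"dz": 0.006,"wx": 0,"wy": 0,"wz": 0.8,"claw": 1}
    - {"dx": 0,"dy": 0,"dz": 0,"wx": 0,"wy": 0,"wz": 0,"claw": 1}

```text
t: 18.35
tool_pos: [537.9, -33.0, 75.9]
orientation: [-2.76, -1.501, -0.0]
ft_force: [-0.0, 0.0, 4.0]
opening: 40.7
grasp_force: 48.3
```

Call:
move_arm:
  targets:
    - {"dx": 0,"dy": 0,"dz": 0.008,"wx": 0,"wy": 0,"wz": 0.8,"claw": 1}
    - {"dx": 0,"dy": 0,"dz": 0.007,"wx": 0,"wy": 0,"wz": 0.8,"claw": 1}
    - {"dx": 0,"dy": 0,"dz": 0.007,"wx": 0,"wy": 0,"wz": 0.8,"claw": 1}
    - {"dx": 0,"dy": 0,"dz": 0.007,"wx": 0,"wy": 0,"wz": 0.8,"claw": 1}
    - {"dx": 0,"dy": 0,"dz": 0,"wx": 0,"wy": 0,"wz": 0,"claw": 1}

```text
t: 18.98
tool_pos: [538.0, -33.1, 74.7]
orientation: [2.941, 1.104, 0.0]
ft_force: [0.2, -0.0, 4.0]
opening: 41.2
grasp_force: 48.3
```

Call:
move_arm:
  targets:
    - {"dx": 0,"dy": 0,"dz": 0.007,"wx": 0,"wy": 0,"wz": 0.7,"claw": 1}
    - {"dx": 0,"dy": 0,"dz": 0.006,"wx": 0,"wy": 0,"wz": 0.7,"claw": 1}
    - {"dx": 0,"dy": 0,"dz": 0.005,"wx": 0,"wy": 0,"wz": 0.6,"claw": 1}
    - {"dx": 0,"dy": 0,"dz": 0,"wx": 0,"wy": 0,"wz": 0,"claw": 1}

```text
t: 19.48
tool_pos: [538.0, -33.1, 73.9]
orientation: [3.026, 0.844, 0.0]
ft_force: [0.0, -0.0, 3.3]
opening: 41.0
grasp_force: 48.3
```

```bash
python3 - <<'E'
from h import *
st=ctrl.observe();print(st["t"],st["tool_pos"],np.degrees(2*np.arctan2(st["orientation"][1],st["orientation"][0])),st["ft_force"],st["torque"])
E
```

```text
19.475 [538.01966313 -33.08106304  73.9402381 ] 31.1788987821152 [ 3.14020605e-03 -4.44447220e-02  3.30023225e+00] [ 0.06717332 -0.02652394 -0.09498702]
```

Call:
move_arm:
  targets:
    - {"dx": 0,"dy": 0,"dz": 0.005,"wx": 0,"wy": 0,"wz": 0.4,"claw": 1}
    - {"dx": 0,"dy": 0,"dz": 0.005,"wx": 0,"wy": 0,"wz": 0.4,"claw": 1}
    - {"dx": 0,"dy": 0,"dz": 0,"wx": 0,"wy": 0,"wz": 0,"claw": 1}

```text
t: 19.85
tool_pos: [538.2, -33.1, 73.7]
orientation: [3.054, 0.734, 0.001]
ft_force: [-0.5, 0.6, 7.2]
opening: 40.8
grasp_force: 49.3
```

```bash
cat > o.py <<'E'
from h import *
st=ctrl.observe();print(st["t"],st["tool_pos"].round(2),np.degrees(2*np.arctan2(st["orientation"][1],st["orientation"][0])).round(1),st["ft_force"].round(1),st["torque"].round(3))
E
python3 o.py
```

```text
19.85 [538.19 -33.08  73.7 ] 27.0 [-0.5  0.6  7.2] [ 0.061  0.072 -0.098]
```

Call:
move_arm:
  targets:
    - {"dx": 0,"dy": 0,"dz": 0,"wx": 0,"wy": 0,"wz": 0.4,"claw": 1}
    - {"dx": 0,"dy": 0,"dz": 0,"wx": 0,"wy": 0,"wz": 0.2,"claw": 1}
    - {"dx": 0,"dy": 0,"dz": 0,"wx": 0,"wy": 0,"wz": 0,"claw": 1}

```text
t: 20.23
tool_pos: [538.3, -33.2, 73.7]
orientation: [3.072, 0.654, 0.001]
ft_force: [0.1, -0.9, 7.5]
opening: 40.9
grasp_force: 49.1
```

```bash
python3 o.py
```

```text
20.225 [538.29 -33.16  73.72] 24.0 [ 0.1 -0.9  7.5] [0.048 0.027 0.071]
```

Call:
move_arm:
  targets:
    - {"dx": 0,"dy": 0,"dz": 0,"wx": 0,"wy": 0,"wz": 0.3,"claw": 1}
    - {"dx": 0,"dy": 0,"dz": 0,"wx": 0,"wy": 0,"wz": 0.2,"claw": 1}
    - {"dx": 0,"dy": 0,"dz": 0,"wx": 0,"wy": 0,"wz": 0,"claw": 1}

```text
t: 20.6
tool_pos: [538.4, -33.1, 73.7]
orientation: [3.086, 0.588, 0.001]
ft_force: [-0.0, 0.2, 5.4]
opening: 41.1
grasp_force: 49.8
```

```bash
python3 o.py
```

```text
20.6 [538.37 -33.14  73.71] 21.6 [-0.   0.2  5.4] [ 0.036 -0.057  0.684]
```

The torque rose to 0.68 N m with z steady at the 4.5 mm lower level, so the lid is against its stop. Now I'll release and lift clear.

Call:
move_arm:
  targets:
    - {"dx": 0,"dy": 0,"dz": -0.006,"wx": 0,"wy": 0,"wz": 0,"claw": 1}
    - {"dx": 0,"dy": 0,"dz": 0,"wx": 0,"wy": 0,"wz": 0,"claw": -0.2}
    - {"dx": 0,"dy": 0,"dz": 0,"wx": 0,"wy": 0,"wz": 0,"claw": -1}
    - {"dx": 0,"dy": 0,"dz": 0,"wx": 0,"wy": 0,"wz": 0,"claw": -1}
    - {"dx": 0,"dy": 0,"dz": 0,"wx": 0,"wy": 0,"wz": 0,"claw": -1}
    - {"dx": 0,"dy": 0,"dz": 0,"wx": 0,"wy": 0,"wz": 0,"claw": -1}

```text
t: 21.35
tool_pos: [538.0, -33.1, 73.7]
orientation: [-3.086, -0.587, 0.0]
ft_force: [0.1, 1.0, 0.3]
opening: 85.4
grasp_force: 0.0
```

Call:
move_arm:
  targets:
    - {"dx": 0,"dy": 0,"dz": -0.2,"wx": 0,"wy": 0,"wz": 0,"claw": -1}
    - {"dx": 0,"dy": 0,"dz": -0.5,"wx": 0,"wy": 0,"wz": 0,"claw": -1}
    - {"dx": 0,"dy": 0,"dz": -0.8,"wx": 0,"wy": 0,"wz": 0,"claw": -1}
    - {"dx": 0,"dy": 0,"dz": -0.8,"wx": 0,"wy": 0,"wz": 0,"claw": -1}
    - {"dx": 0,"dy": 0,"dz": -0.5,"wx": 0,"wy": 0,"wz": 0,"claw": -1}
    - {"dx": 0,"dy": 0,"dz": 0,"wx": 0,"wy": 0,"wz": 0,"claw": -1}
    - {"dx": 0,"dy": 0,"dz": 0,"wx": 0,"wy": 0,"wz": 0,"claw": -1}

```text
t: 22.22
tool_pos: [537.6, -33.0, 185.3]
orientation: [-3.086, -0.587, 0.001]
ft_force: [0.3, 0.2, 0.0]
opening: 85.5
grasp_force: 0.0
```

```bash
python3 o.py; python3 - <<'E'
from h import *
st=ctrl.observe();s=ctrl.snapshot("wrist");cv2.imwrite("pics/w6.png",s["frame"][:,:,::-1])
look(s,st,[(124,132),(98,105)])
E
```

```text
22.225 [537.6  -33.02 185.31] -338.5 [0.3 0.2 0. ] [0.016 0.056 0.033]
124 1930 [537.4 -32.1] 21.5 [538.8 -31.7 128.8] [322.67511231 231.90044924]
98 2070 [537.7 -32. ] 31.8 [547.2 -28.1 102.6] [322.67511231 231.90044924]
```

View pics/w6.png

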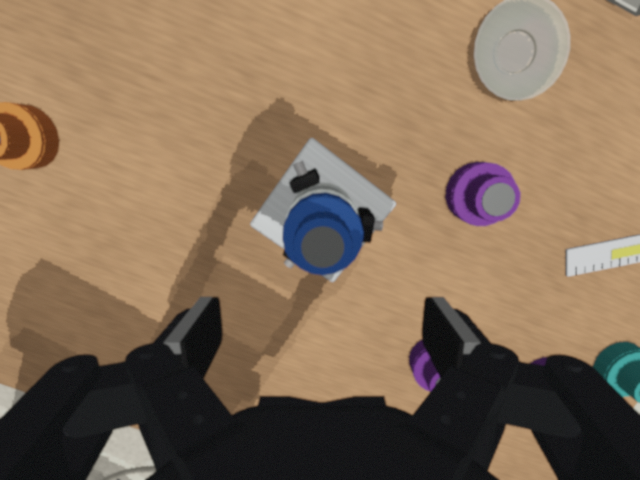

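The picture shows the lid level and concentric on the jar at (322,235). Its top is at 128.8 mm against 128.1 mm expected when home, and the gripper is clear.

```bash
python3 -c "
from bench import ctrl
print(ctrl.hand_in())"
```

```text
the job is handed in; nothing more can be done
None
```

The blue lid is screwed fully home on the jar against its stop and released, with contact force kept under about 30 N by my readings; the job was handed in at about 22 s.

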